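# Top up the air legs of the isolation table with the blue-knobbed valve

## Robot

A 6-joint arm with a two-finger parallel gripper is mounted at the origin on a cart in front of the work surface, level with it; the furniture and walls round the work are solid. World frame = base frame: x ahead of the robot, y to its left, z up, the work surface at z = 0. Lengths are in mm, angles in rad, forces in N, time in s.
With the tool pointing down it reaches from about 400 to 925 mm from the base axis. Payload 12.5 kg.
Tool frame: the origin (TCP) lies midway between the tips of the shut fingers; the grasp point (between the pads) lies 19 mm behind it; z points along the fingers, y is the line along which they close (so a half turn about z gives the same grasp; the last joint's range is limited). The gripper opens to 95 mm and grips with 3 to 60 N. Pads are 20 mm wide; open, the fingers measure 119 mm over their backs; the gripper's body (75 mm by 180 mm) begins 59 mm behind the grasp point.
Start: joints at [1.026, 0.491, 1.559, -0, 1.092, -0.106], TCP at [265.52, 565.814, 214.661] pointing down, gripper open.
Joint ranges: [-3.1, 3.1], [-0.84, 2.19], [0.05, 2.79], [-1.13, 4.28], [0.06, 2.93], [-2.69, 2.69]. Speed limits (rad/s): [2.22, 2.22, 2.79, 3.14, 3.14, 3.14].

## Interface

Orientations are given as [roll, pitch, yaw] about the fixed x, y, z axes, in that order (R = Rz(yaw) Ry(pitch) Rx(roll)).
In Python, from cell import readout, eyes, env gives the robot as it stands.
- The arm moves only by the tool move_arm, never from a script. Its argument "plan" is a list of rows, each a list of 3 entries, a list of its own where there are three numbers: the turn, a rotation vector about the tool's x, y, z in degrees, then the shift along the tool's x, y, z in m, then the gripper command: -1 is shut, 1 is fully open, values between are in proportion. In form: [[[ax, ay, az], [x, y, z], jaw], ...]. A call has 1 to 5 rows; each row is the pose to reach, as a shift and turn from the pose commanded when the call began, along the tool's axes at that moment; what a row does not reach only later rows make up. A row lasts 1/8 s, in which the tool goes at most 62.5 mm and 10.7 degrees, less where a joint would pass 70% of its speed; a pose out of reach is approached as far as the arm can. A call with a gripper value outside its range is refused whole. The fingers move at their own pace and stop on an object; the grip force is fixed at half the most. Time passes only in rows, so rows that repeat a pose let the fingers close. It gives the time, the measured TCP pose, the force, the opening and the grip force at its end, in the units of the state.
- readout.state(): the state, without advancing time (a new reading comes with each control period).
- eyes.read_camera(name): name is "scene" or "top"; returns a dict with "img" (400x640x3 uint8, red, green, blue), "K" (3x3 intrinsics, pixels), "extrinsics" (4x4, takes a point from camera to world coordinates). Camera axes: x right, y up, looking along -z (the intrinsics and any distortion apply to the point x, -y, -z); pixel columns grow to the right and rows downward; lengths in mm; the calibration is good to about 2 mm. A picture is of the moment at which its call begins. There is no depth.
- env.job_done(): hands the job in; it is judged then, once.
Trained networks look in a picture, given as the dict that the camera call returned (one of the last four; its "shot" number tells which), for a name from the list of things; names that differ only in an ending like _2 or _b are one class to them, and where a whole thing is asked for, a point or a joint stands for the part that bears it (a point fixed in the world has none). Each returns a list of dicts, best first, with "score" (0 to 1); they miss things now and then, are a little off and sometimes report something else, mostly with a low value. They report only what shows in the picture. A call takes as long as a camera call.
- eyes.cut_out(picture, name): "mask" (400x640 bool, what is visible of it) and "uv" ([column, row] in pixels, amid what is visible of it).
The state is a dict: "t": time; "joints": joint angles; "qvel": joint speeds; "tau": joint torques, N m; "eef_pos": TCP position; "tcp_rot": TCP orientation; "ft_force": force on the tool from outside, world axes, zero at the start; "moment": the same for the moment, N m; "opening": opening from 0.0 (shut) to 1.0 (fully open); "grip_force": force on a finger pad.
Only numpy, scipy, OpenCV 4.12 (cv2) and the standard library are available. Lean on these libraries where they do the work, as an engineer would, in place of code of your own. Each camera call takes 0.05 s, during which the arm holds its last target. There are 200 camera calls.

## Task

The air legs of the isolation table need topping up. Push the spring-centred lever with the blue ball knob over to the side of its valve marked by the green disc, hold it well over for at least three seconds without a break, then let go so that it springs back upright; never push it to the white side, and leave the lever with the yellow knob alone.

Things in the scene. Friction and masses are not known exactly. Their poses are not given: they have to be found in the camera images.
- blue_lever (a joint): tilt of the lever with the blue ball knob, rad: 0 = upright (spring-centred), positive = leaning to the green disc, negative = to the white disc; stops at +-0.55. 0.35 or more counts as well over: there the knob's centre is 36 mm sideways and 6 mm down (at the stop 55 and 15 mm). Spring: 3.5 N at the knob at 0.35, 5.5 N at the stop; let go, it is upright within 0.5 s
- blue_knob (a point): centre of the blue ball knob, 32 mm in diameter, on top of a steel lever rod 9 mm thick; 150 mm above the table when upright. The lever tilts about a level hinge 105 mm straight below the knob's centre (45 mm above the table). Its valve is fixed to the table: black foot plate 70 x 100 x 8 mm and a grey block 46 x 52 mm, 42 mm high in all, turned any way round
- blue_green_mark (a point): centre of the green disc, 21 mm in diameter, on the foot plate of the blue-knobbed valve, 10 mm above the table, 37.5 mm horizontally from the hinge: the level direction from the upright knob to this disc is the way the lever is to be pushed. A white disc lies as far on the opposite side
- yellow_knob (a point): centre of the yellow ball knob, 32 mm in diameter, 150 mm above the table, on a second, otherwise equal valve 140 to 280 mm from the blue one, to be left alone. Left of both stands a tall microscope (eyepieces up to 405 mm high, about 0.5 to 0.6 m from the robot; dark stage 300 mm high): go round it on the robot's side; right of both a station 175 mm high

How it is judged (in metres and radians):
On the way:
1. the blue-knobbed lever is held at least 0.35 rad over to the green side for 3 s without a break (value of joint blue_lever above 0.35 rad), for 3 s.
At the end, for the whole second after the job is handed in: after the hold, the blue-knobbed lever stands upright again (within 0.08 rad, about 5 degrees) and still (value of joint blue_lever between -0.08 and 0.08 rad and velocity of joint blue_lever between -0.1 and 0.1 rad/s); the robot touches nothing.
It fails at once if the blue-knobbed lever is pushed more than 0.17 rad (10 degrees) to the white side (value of joint blue_lever below -0.17 rad).
It fails at once if the yellow knob is moved more than 15 mm (distance of yellow_knob from where it was at the start of the episode above 0.015 m).
It also fails if it takes over 42 s, if anything falls off the work surface, if the arm or the gripper's body presses on something with over 40 N, if the wrist force passes 120 N, or if a joint passes its speed limit or range.

## Working session

There is one attempt and no reset: what is moved stays moved. The work goes in short steps, Python scripts to look and compute and a tool call to move; the robot and the scene stay as the last step left them, time stands still between calls to the robot, and variables do not carry over. Pictures are saved under pics/ and viewed, at most 10 in all, crops included, and the job is handed in when it is done.

Besides the shell and the picture viewer there is one more tool, called as a command line: name --argument value ..., lists and objects as JSON in quotes. move_arm: Moves the arm, as the interface text tells. Its arguments: {"type":"object","properties":{"plan":{"type":"array","items":{"type":"array"}}},"required":["plan"]}

```bash
mkdir -p pics; cat > h.py <<'E'
import numpy as np, cv2
from cell import readout, eyes, env
def ray(p,uv):
    K=p["K"];E=np.array(p["extrinsics"]);d=np.linalg.inv(K)@[uv[0],uv[1],1]
    d=E[:3,:3]@[d[0],-d[1],-d[2]];return E[:3,3],d
def atz(p,uv,z):
    o,d=ray(p,uv);return (o+d*(z-o[2])/d[2]).round(1)
E
python3 - <<'E'
from h import *
for c in("scene","top"):
    p=eyes.read_camera(c);cv2.imwrite(f"pics/{c}1.png",p["img"][...,::-1])
    print(c,[k for k in p],np.array(p["extrinsics"])[:3,3])
    for n,z in(("blue_knob",150),("blue_green_mark",10),("yellow_knob",150)):
        for r in eyes.cut_out(p,n)[:3]:
            v,u=np.nonzero(r["mask"]);print(n,round(r["score"],2),r["uv"],len(u),u.min(),u.max(),v.min(),v.max(),atz(p,r["uv"],z))
print(readout.state())
E
```

```text
scene ['img', 'K', 'extrinsics', 'shot'] [ -27.139      -326.3297834   645.45408333]
blue_knob 0.7 [274.3, 203.1] 426 269 284 184 236 [462.2  24.6 150. ]
blue_green_mark 0.7 [276.0, 235.3] 1078 252 285 184 256 [510.  60.  10.]
yellow_knob 0.78 [365.5, 176.8] 317 358 373 165 205 [624.  -89.8 150. ]
top ['img', 'K', 'extrinsics', 'shot'] [470.9964277  -26.41413704 964.68860924]
blue_knob 0.57 [289.8, 244.6] 306 279 299 234 252 [492.8  35.3 150. ]
blue_green_mark 0.57 [291.1, 248.2] 1656 268 318 228 263 [489.   42.9  10. ]
yellow_knob 0.94 [353.1, 169.6] 329 346 364 158 182 [634.2 -76.9 150. ]
{'t': 0.4, 'joints': array([ 1.02641495e+00,  4.91009631e-01,  1.55897259e+00, -1.28108085e-05,
        1.09167820e+00, -1.05605615e-01]), 'qvel': array([-0.00053909, -0.0024434 , -0.00123401, -0.00139467, -0.00099443,
        0.00097493]), 'tau': array([-1.38943677e-03, -6.11923885e+01, -2.58176708e+01,  6.92308950e-02,
        4.53403650e-02, -6.88248042e-05]), 'eef_pos': array([265.49932897, 565.7925541 , 214.5677702 ]), 'tcp_rot': array([-3.14152406e+00,  4.16078388e-06,  2.70282280e+00]), 'ft_force': array([ 0.33970393, -0.25900815, -0.39269418]), 'moment': array([ 0.01507271, -0.00218795, -0.01012668]), 'grip_force': 0.0, 'opening': 0.9973500215181814}
```

```bash
python3 - <<'E'
import cv2
a=cv2.imread("pics/top1.png");b=cv2.imread("pics/scene1.png")
cv2.imwrite("pics/top1c.png",cv2.resize(a[140:290,240:420],None,fx=4,fy=4,interpolation=cv2.INTER_CUBIC))
E
```

```text
(no output)
```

View pics/top1c.png

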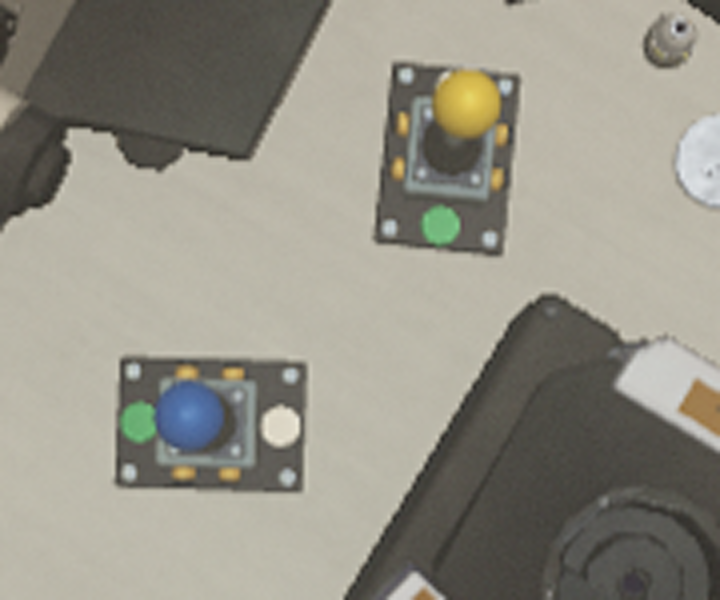

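View pics/scene1.png

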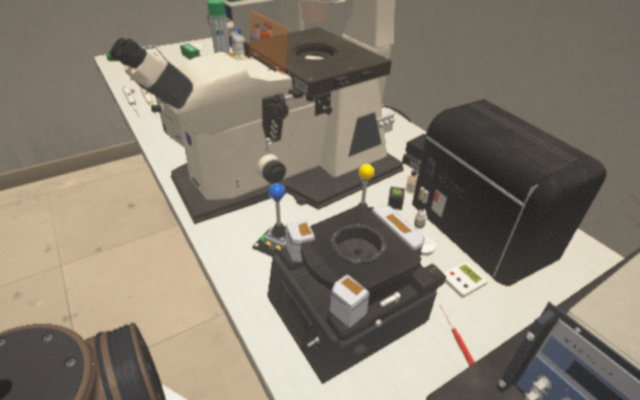

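View pics/top1.png

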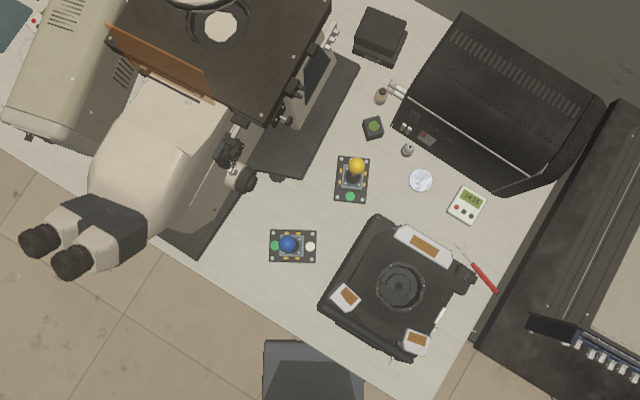

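```bash
python3 - <<'E'
from h import *
p=eyes.read_camera("top");q=eyes.read_camera("scene")
g=atz(p,(274.75,245.5),10);w=atz(p,(310.25,246.75),10)
print("green",g,"white",w,"mid",(g+w)/2,"knob top",atz(p,(287.5,243.75),150),"knob scene",atz(q,(277.5,191),150))
d=(g-w)[:2];print(np.linalg.norm(d),np.degrees(np.arctan2(d[1],d[0])))
for n,uv,z in(("eyep",(72,262),405),("eyep2",(80,278),350),("armshadow",(265,340),0),("scope base",(197,260),20),("focus",(245,182),150),("focus",(245,182),100),("stage corner",(300,95),300),("station L",(320,302),175),("station T",(375,215),175)): print(n,atz(p,uv,z))
E
```

```text
green [493.8  77.9  10. ] white [493.2   2.2  10. ] mid [493.5   40.05  10.  ] knob top [494.2  39.6 150. ] knob scene [496.   39.4 150. ]
75.70237776979003 89.54588179855249
eyep [456.8 287.6 405. ]
eyep2 [434.1 305.5 350. ]
armshadow [295.5  91.8   0. ]
scope base [458.6 239.4  20. ]
focus [605.8 122.2 150. ]
focus [614.1 131.3 100. ]
stage corner [718.8  16.3 300. ]
station L [394.3 -22.5 175. ]
station T [ 548.5 -115.7  175. ]
```

```bash
cat >> h.py <<'E'
def rel(pos,yaw,T):   # world target (mm, yaw deg) -> tool-axes row from tool-down pose
    c,s=np.cos(np.radians(yaw)),np.sin(np.radians(yaw)); R=np.array([[c,s,0],[s,-c,0],[0,0,-1]])
    return (R.T@(np.array(T[:3])-pos)/1000).round(3), round(yaw-T[3],1)
E
python3 - <<'E'
from h import *
P=lambda r,th,z:(r*np.cos(np.radians(th)),r*np.sin(np.radians(th)),z,154.9-(64.9-th))
a=P(625,64.9,215);y=154.9
print(rel(a[:3],y,P(430,64.9,430)))
b=P(430,64.9,430)
for th in(57,49,41,33,25): print(rel(b[:3],b[3],P(430,th,430)))
b=P(430,25,430)
for th in(17,9,1,): print(rel(b[:3],b[3],P(430,th,430)))
E
```

```text
(array([-0.   , -0.195, -0.215]), 0.0)
(array([-0.059, -0.004,  0.   ]), 7.9)
(array([-0.118, -0.016,  0.   ]), 15.9)
(array([-0.174, -0.037,  0.   ]), 23.9)
(array([-0.227, -0.065,  0.   ]), 31.9)
(array([-0.276, -0.1  ,  0.   ]), 39.9)
(array([-0.06 , -0.004,  0.   ]), 8.0)
(array([-0.119, -0.017,  0.   ]), 16.0)
(array([-0.175, -0.037,  0.   ]), 24.0)
```

move_arm --plan '[[[0,0,0],[0,-0.03,-0.05],-1],[[0,0,0],[0,-0.06,-0.1],-1],[[0,0,0],[0,-0.1,-0.145],-1],[[0,0,0],[0,-0.14,-0.185],-1],[[0,0,0],[0,-0.175,-0.215],-1]]'

```text
t: 1.12
eef_pos: [190.5, 406.1, 431.5]
tcp_rot: [3.14, 0.0, 2.703]
ft_force: [0.5, 0.7, 0.9]
opening: 0.534
grip_force: 0.0
```

move_arm --plan '[[[0,0,8],[-0.059,-0.004,0],-1],[[0,0,16],[-0.118,-0.016,0],-1],[[0,0,24],[-0.174,-0.037,0],-1],[[0,0,32],[-0.227,-0.065,0],-1],[[0,0,40],[-0.276,-0.1,0],-1]]'

```text
t: 1.75
eef_pos: [399.5, 197.9, 429.6]
tcp_rot: [3.141, -0.0, 2.0]
ft_force: [0.7, 0.3, -0.5]
opening: 0.023
grip_force: 0.0
```

```bash
python3 - <<'E'
from h import *
s=readout.state();y=np.degrees(s["tcp_rot"][2]);print(s["eef_pos"],y,s["opening"],s["tcp_rot"],s["joints"])
for T in((460,90,430,90),(494,-15,430,90),(494,-15,130,90)): print(rel(s["eef_pos"],y,T))
E
```

```text
[399.49597302 197.88977762 429.62350006] 114.59792433744597 0.023244175560482035 [ 3.14132997e+00 -5.57145704e-05  2.00011110e+00] [ 3.11505986e-01  6.07057662e-02  1.60271531e+00  8.65761161e-05
  1.47791727e+00 -1.17816795e-01]
(array([-0.123,  0.01 , -0.   ]), np.float64(24.6))
(array([-0.233, -0.003, -0.   ]), np.float64(24.6))
(array([-0.233, -0.003,  0.3  ]), np.float64(24.6))
```

move_arm --plan '[[[0,0,8],[-0.055,0.002,0],-1],[[0,0,16],[-0.11,0.003,0],-1],[[0,0,24.6],[-0.165,0.002,0],-1],[[0,0,24.6],[-0.22,-0.001,0],-1],[[0,0,24.6],[-0.238,-0.003,0],-1]]'

```text
t: 2.38
eef_pos: [496.4, -20.0, 429.2]
tcp_rot: [-3.141, -0.0, 1.573]
ft_force: [-0.1, -0.3, 0.1]
opening: 0.004
grip_force: 0.0
```

move_arm --plan '[[[0,0,0],[0,0,0],-1],[[0,0,0],[0,0,0],-1],[[0,0,0],[0,0,0.06],-1],[[0,0,0],[0,0,0.12],-1],[[0,0,0],[0,0,0.18],-1]]'

```text
t: 3.0
eef_pos: [495.3, -16.0, 248.6]
tcp_rot: [3.14, 0.0, 1.577]
ft_force: [1.4, -0.4, -0.3]
opening: 0.006
grip_force: 0.0
```

```bash
python3 - <<'E'
from h import *
s=readout.state();y=np.degrees(s["tcp_rot"][2]);print(s["t"],s["eef_pos"],y,s["opening"])
print(rel(s["eef_pos"],y,(494,-15,130,90)))
p=eyes.read_camera("scene");cv2.imwrite("pics/scene2.png",p["img"][...,::-1])
E
```

```text
3.0 [495.34901294 -15.993747   248.5557611 ] 90.37877994855157 0.00552786469231156
(array([ 0.001, -0.001,  0.119]), np.float64(0.4))
```

View pics/scene2.png

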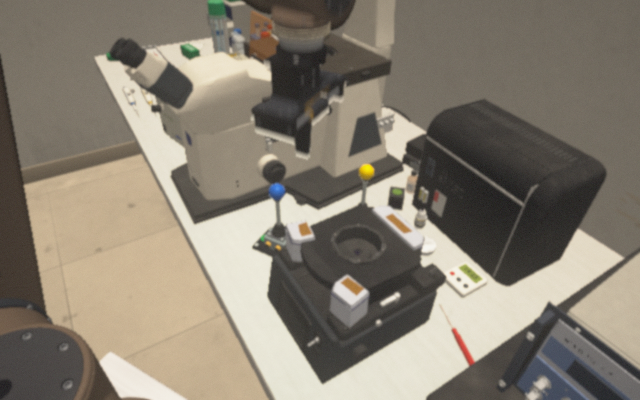

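The shut fingers (tips near pixel 302,150) hang right of and above the blue knob (277,191), clear of the station, and the levers stand untouched. Next I lower them.

move_arm --plan '[[[0,0,0],[0,0,0.05],-1],[[0,0,0],[0,0,0.09],-1],[[0,0,0],[0,0,0.117],-1],[[0,0,0],[0,0,0.117],-1],[[0,0,0],[0,0,0.117],-1]]'

```text
t: 3.68
eef_pos: [496.7, -17.1, 134.3]
tcp_rot: [3.14, 0.0, 1.576]
ft_force: [-0.2, 0.1, 0.3]
opening: 0.002
grip_force: 0.0
```

```bash
python3 - <<'E'
from h import *
s=readout.state();print(s["t"],s["eef_pos"],s["tcp_rot"],s["ft_force"])
for c in("scene","top"):
    p=eyes.read_camera(c);i=p["img"][...,::-1]
    if c=="scene": cv2.imwrite("pics/s3.png",cv2.resize(i[130:280,200:400],None,fx=4,fy=4))
    r=eyes.cut_out(p,"blue_knob");print(c,[(x["score"],x["uv"]) for x in r[:2]])
E
```

```text
3.675 [496.67693458 -17.12443253 134.30613815] [3.13956822e+00 2.35616713e-04 1.57621019e+00] [-0.2103912   0.05625549  0.29458445]
scene [(0.74, [276.3, 228.8])]
top []
```

View pics/s3.png

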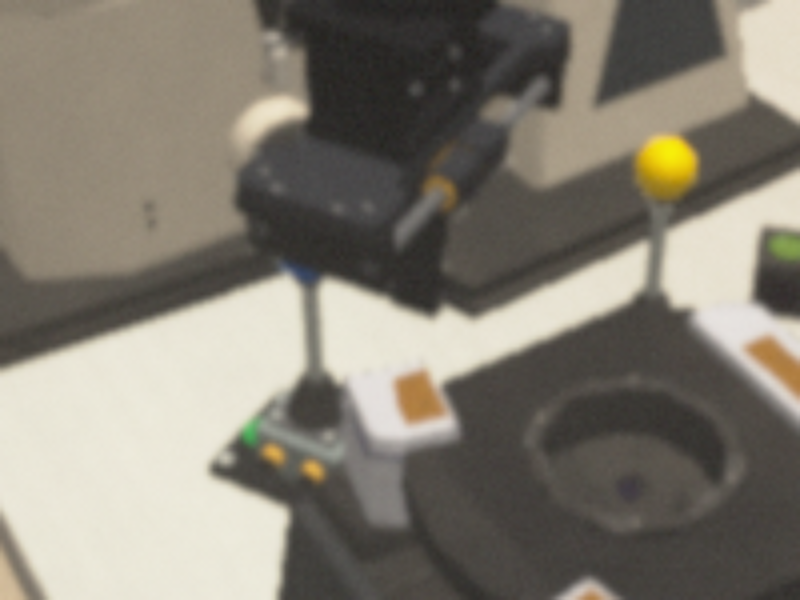

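move_arm --plan '[[[0,0,0],[0.015,0.001,0.006],-1],[[0,0,0],[0.035,0.001,0.006],-1],[[0,0,0],[0.05,0.001,0.006],-1],[[0,0,0],[0.065,0.001,0.006],-1],[[0,0,0],[0.079,0.001,0.006],-1]]'

```text
t: 4.5
eef_pos: [496.1, 62.0, 126.2]
tcp_rot: [-3.14, 0.001, 1.576]
ft_force: [1.1, -9.6, -8.1]
opening: 0.003
grip_force: 4.6
```

move_arm --plan '[[[0,0,0],[0,0,0],-1],[[0,0,0],[0,0,0],-1],[[0,0,0],[0,0,0],-1],[[0,0,0],[0,0,0],-1]]'

```text
t: 5.0
eef_pos: [496.3, 61.1, 126.8]
tcp_rot: [-3.141, -0.0, 1.575]
ft_force: [-2.9, -4.7, 2.1]
opening: 0.005
grip_force: 2.1
```

```bash
python3 - <<'E'
from h import *
s=readout.state();print(s["t"],s["eef_pos"],s["tcp_rot"],s["ft_force"])
a=[]
for c in("scene","top"):
    p=eyes.read_camera(c);i=p["img"][...,::-1]
    a.append(cv2.resize(i[150:290,210:340] if c=="scene" else i[180:320,220:350],None,fx=3,fy=4))
    r=eyes.cut_out(p,"blue_knob");print(c,[(x["score"],x["uv"],atz(p,x["uv"],140)) for x in r[:2]])
cv2.imwrite("pics/s4.png",np.hstack(a))
E
```

```text
5.0 [496.28823972  61.07319112 126.77873941] [-3.14124473e+00 -4.40419013e-05  1.57488126e+00] [-2.92576133 -4.73382371  2.09275443]
scene [(0.78, [270.7, 219.9], array([428.9,  11.1, 140. ]))]
top []
```

View pics/s4.png

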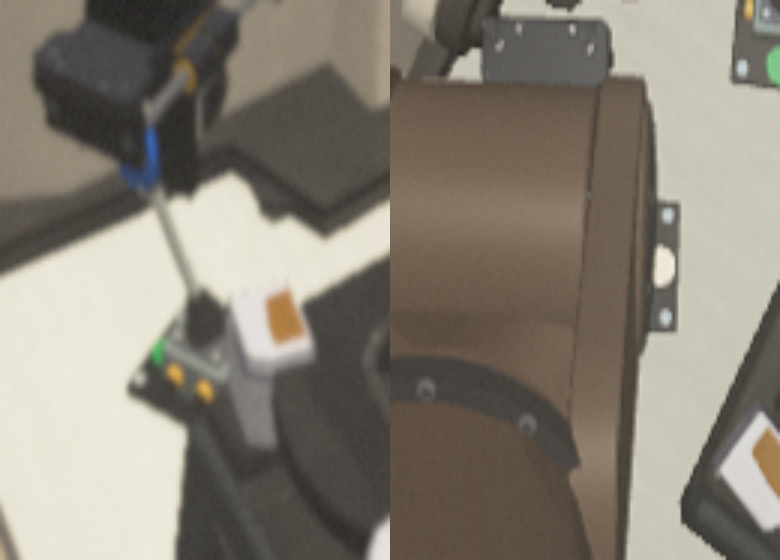

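The lever leans to the green disc (knob near crop 140,165), with about 4.7 N at the knob, so roughly 0.47 rad. Now I hold it.

move_arm --plan '[[[0,0,0],[0.002,0,0],-1],[[0,0,0],[0.002,0,0],-1],[[0,0,0],[0.002,0,0],-1],[[0,0,0],[0.002,0,0],-1],[[0,0,0],[0.002,0,0],-1]]'

```text
t: 5.82
eef_pos: [496.3, 62.9, 126.4]
tcp_rot: [-3.141, 0.0, 1.575]
ft_force: [-1.8, -6.3, -2.0]
opening: 0.008
grip_force: 3.1
```

move_arm --plan '[[[0,0,0],[0,0,0],-1],[[0,0,0],[0,0,0],-1],[[0,0,0],[0,0,0],-1],[[0,0,0],[0,0,0],-1],[[0,0,0],[0,0,0],-1]]'

```text
t: 6.45
eef_pos: [496.3, 62.9, 126.4]
tcp_rot: [-3.141, 0.0, 1.575]
ft_force: [-2.2, -6.0, -2.3]
opening: 0.004
grip_force: 3.1
```

move_arm --plan '[[[0,0,0],[0,0,0],-1],[[0,0,0],[0,0,0],-1],[[0,0,0],[0,0,0],-1],[[0,0,0],[0,0,0],-1],[[0,0,0],[0,0,0],-1]]'

```text
t: 7.08
eef_pos: [496.3, 62.9, 126.4]
tcp_rot: [-3.141, 0.0, 1.575]
ft_force: [-1.0, -5.6, -2.0]
opening: 0.004
grip_force: 3.1
```

move_arm --plan '[[[0,0,0],[0,0,0],-1],[[0,0,0],[0,0,0],-1],[[0,0,0],[0,0,0],-1],[[0,0,0],[0,0,0],-1],[[0,0,0],[0,0,0],-1]]'

```text
t: 7.7
eef_pos: [496.3, 62.9, 126.4]
tcp_rot: [-3.141, 0.0, 1.575]
ft_force: [-1.0, -6.0, -2.6]
opening: 0.003
grip_force: 3.1
```

move_arm --plan '[[[0,0,0],[0,0,0],-1],[[0,0,0],[0,0,0],-1],[[0,0,0],[0,0,0],-1],[[0,0,0],[0,0,0],-1],[[0,0,0],[0,0,0],-1]]'

```text
t: 8.32
eef_pos: [496.3, 62.9, 126.4]
tcp_rot: [-3.141, 0.0, 1.575]
ft_force: [-0.5, -5.5, -2.4]
opening: 0.005
grip_force: 3.1
```

move_arm --plan '[[[0,0,0],[0,0,0],-1],[[0,0,0],[0,0,0],-1],[[0,0,0],[0,0,0],-1],[[0,0,0],[0,0,0],-1],[[0,0,0],[0,0,0],-1]]'

```text
t: 8.95
eef_pos: [496.3, 62.9, 126.4]
tcp_rot: [-3.141, 0.0, 1.575]
ft_force: [-2.0, -6.6, -2.3]
opening: 0.004
grip_force: 3.1
```

move_arm --plan '[[[0,0,0],[0,0,0],-1],[[0,0,0],[0,0,0],-1],[[0,0,0],[0,0,0],-1],[[0,0,0],[0,0,0],-1],[[0,0,0],[0,0,0],-1]]'

```text
t: 9.57
eef_pos: [496.3, 62.9, 126.4]
tcp_rot: [-3.141, 0.0, 1.575]
ft_force: [-1.1, -6.0, -2.5]
opening: 0.004
grip_force: 3.1
```

move_arm --plan '[[[0,0,0],[-0.012,0,0],-1],[[0,0,0],[-0.024,0,0],-1],[[0,0,0],[-0.034,0,0],-1],[[0,0,0],[-0.042,0,0],-1],[[0,0,0],[-0.048,0,0],-1]]'

```text
t: 10.2
eef_pos: [496.7, 14.9, 126.6]
tcp_rot: [-3.142, -0.0, 1.575]
ft_force: [-0.2, -0.4, -0.4]
opening: 0.005
grip_force: 0.0
```

move_arm --plan '[[[0,0,0],[-0.01,0,0],-1],[[0,0,0],[-0.022,0,0],-1],[[0,0,0],[-0.032,0,0],-1],[[0,0,0],[-0.032,0,0],-1],[[0,0,0],[-0.032,0,-0.04],-1]]'

```text
t: 10.82
eef_pos: [495.8, -16.5, 165.2]
tcp_rot: [-3.137, -0.001, 1.575]
ft_force: [0.2, -0.3, 0.4]
opening: 0.002
grip_force: 0.0
```

move_arm --plan '[[[0,0,0],[0,0,-0.05],-1],[[0,0,0],[0,0,-0.1],-1],[[0,0,0],[-0.04,0,-0.15],-1],[[0,0,0],[-0.09,0,-0.15],-1],[[0,0,0],[-0.13,0,-0.15],-1]]'

```text
t: 11.45
eef_pos: [497.3, -147.9, 317.3]
tcp_rot: [3.14, 0.0, 1.575]
ft_force: [0.5, 0.4, -0.4]
opening: 0.008
grip_force: 0.0
```

move_arm --plan '[[[0,0,0],[-0.05,0,0],-1],[[0,0,0],[-0.09,0,0],-1],[[0,0,0],[-0.09,0,0],-1],[[0,0,0],[-0.09,0,0],-1]]'

```text
t: 11.95
eef_pos: [497.7, -235.9, 316.5]
tcp_rot: [-3.141, -0.001, 1.575]
ft_force: [-0.6, -0.0, 0.0]
opening: 0.002
grip_force: 0.0
```

```bash
python3 - <<'E'
from h import *
s=readout.state();print(s["t"],s["eef_pos"],s["ft_force"],abs(s["qvel"]).max())
a=[]
for c in("scene","top"):
    p=eyes.read_camera(c);i=p["img"][...,::-1]
    a.append(cv2.resize(i[150:290,210:340] if c=="scene" else i[180:320,220:350],None,fx=3,fy=4))
    for n in("blue_knob","yellow_knob"):
        print(c,n,[(x["score"],x["uv"],atz(p,x["uv"],150)) for x in eyes.cut_out(p,n)[:1]])
cv2.imwrite("pics/s5.png",np.hstack(a))
E
```

```text
11.95 [ 497.7368123  -235.92576129  316.46674923] [-0.55499877 -0.00885257  0.01319257] 0.016894590393258517
scene blue_knob [(0.73, [275.1, 208.1], array([450.9,  15.4, 150. ]))]
scene yellow_knob [(0.58, [365.5, 178.2], array([619.6, -91.8, 150. ]))]
top blue_knob [(0.5, [287.6, 244.5], array([492.9,  39.3, 150. ]))]
top yellow_knob [(0.86, [353.7, 168.4], array([636.5, -78. , 150. ]))]
```

View pics/s5.png

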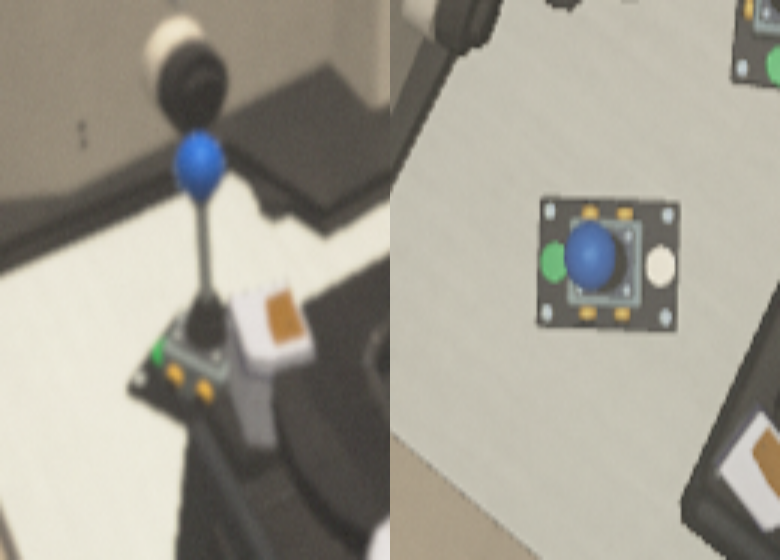

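The blue lever is upright again: the knob is at top pixel (287.6, 244.5), where it started. The yellow knob hasn't moved and the robot is clear.

```bash
python3 -c "
from cell import env;print(env.job_done())"
```

```text
the job is handed in; nothing more can be done
None
```

I held the blue lever over to the green side for over 4 s, at roughly 0.47 rad or more judging by the push force, then let it spring back upright; the yellow lever was not touched, and the job is handed in, though the hand-in returned no verdict.

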